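Slide the target pillar into its V-nest and shut the gate

ROBOT

A 6-joint arm with a two-finger parallel gripper is mounted at the origin on the work surface. World frame = base frame: x ahead of the robot, y to its left, z up, the work surface at z = 0. Lengths are in m, angles in rad, forces in N, time in s.
With the tool pointing down it reaches from about 0.35 to 0.775 m from the base axis. Payload 5.5 kg.
Tool frame: the origin (TCP) lies at the very end of the fingers, on their centre line; the grasp point (between the pads) lies 19 mm behind it; z points along the fingers, y is the direction in which the jaws open and shut (so a half turn about z gives the same grasp; the last joint's range is limited). The gripper opens to 85 mm and grips with 20 to 120 N. Pads are 22 mm wide; open, the fingers measure 114 mm over their backs; the gripper's body (76 mm by 85 mm) begins 54 mm behind the grasp point. The pads swing forward as they close: fully open they stand 13 mm farther back than shut.
Start: joints at [1.006, 0.313, 0.046, 1.304, 0, 1.431], TCP at [0.237, 0.524, 0.231] pointing down, gripper open.
Joint ranges: [-2.76, 2.76], [-0.86, 1.69], [-1.03, 1.26], [-2.2, 2.34], [-1.47, 1.5], [-3.14, 3.14]. Speed limits (rad/s): [2.57, 2.57, 3.14, 3.14, 3.14, 3.14].

INTERFACE

Orientations are given as a unit quaternion [w, x, y, z].
In Python, from workcell import get_state, imaging, env, spotter gives the robot as it stands.
- The arm moves only by the tool play_rows, never from a script. Its argument "moves" is a list of rows, each an object with "claw": the finger opening in cm, from 0 to 8.54; "delta_pos": the shift along the tool's x, y, z in cm, a list of three; "twist": the turn about the tool's z in degrees. A call has 1 to 12 rows; each row is the pose to reach, as a shift and turn from the pose commanded when the call began, along the tool's axes at that moment; what a row does not reach only later rows make up. A row lasts 1/8 s, in which the tool goes at most 62.5 mm and 10.7 degrees, less where a joint would pass 70% of its speed; a pose out of reach is approached as far as the arm can. A call with a gripper value outside its range is refused whole. The fingers move at their own pace and stop on an object; "force" is the grip in N (left out, the last holds). Time passes only in rows, so rows that repeat a pose let the fingers close. It gives the time, the measured TCP pose, the force and the opening at its end, in the units of the state.
- get_state(): the state, without advancing time (a new reading comes with each control period).
- imaging.read_camera(name): name is "side" or "top"; returns the picture (400x640x3 uint8, red, green, blue); there is no depth.
- imaging.camera_info(name): a dict with "fx", "fy", "cx", "cy" (pixels), "world_to_cam" (4x4, takes a point from world to camera coordinates). Camera axes: x right, y down, z forward; pixel columns grow to the right and rows downward; lengths in m; the calibration is good to about 2 mm. A picture is of the moment at which its call begins. camera_info takes no time and is no camera call.
- env.hand_in(): hands the job in, once; it reports no verdict.
Trained networks look in the newest picture that a camera, given by its name, has taken for a name from the list of things; names that differ only in an ending like _2 or _b are one class to them, and where a whole thing is asked for, a point or a joint stands for the part that bears it (a point fixed in the world has none). Each returns a list of dicts, best first, with "conf" (0 to 1); they miss things now and then, are a little off and sometimes report something else, mostly with a low value. They report only what shows in the picture. A call takes as long as a camera call. They do not tell look-alikes from the thing itself.
- spotter.spot_in(camera, query): "extent" ([left, top, right, bottom] in pixels, round what is visible of it).
The state is a dict: "clock": time; "joint_pos": joint angles; "qvel": joint speeds; "tau": joint torques, N m; "tcp_pos": TCP position; "orientation": TCP orientation; "wrist_force": force on the tool from outside, world axes, zero at the start; "ft_torque": the same for the moment, N m; "finger_gap": finger opening in m.
Only numpy, scipy, OpenCV 4.12 (cv2) and the standard library are available. Lean on these libraries where they do the work, as an engineer would, in place of code of your own. Each camera call takes 0.05 s, during which the arm holds its last target. There are 200 camera calls.

TASK

Push the tall yellow-headed target pillar low on its steel foot so that it slides upright across the bench, without tipping or lifting it, until it is fully home in the point of the aluminium V-nest. Then push the red gate fully shut behind it, and leave the other things on the bench alone.

Things in the scene. Friction and masses are not known exactly. Their poses are not given: they have to be found in the camera images.
- pillar: Target pillar to be pushed: round bright steel foot 56 mm in diameter and 30 mm high, thin dark stem 20 mm in diameter, yellow round target head (46 mm across, 16 mm thick) top at 190 mm; about 0.55 kg, loose. Origin: centre of the foot's underside, z up the stem; yaw does not matter. Pushed at the foot (below 30 mm) it slides upright; well up the stem or at the head it tips over.
- nest_seat (a point): Point on the bench surface where the centre of the pillar's foot lies when it is fully home, touching both walls of the V-nest. Nest axes: x points into the V (the mouth faces -x), y to the left of that, z up.
- nest: The V-nest, bolted to the bench; same origin and axes as nest_seat. Two aluminium walls, 24 mm high and 12 mm thick, each 35 degrees from the nest's x axis, spread from the point of the V to a mouth about 100 mm wide at x = -25 mm; a mint-green block (x 40 to 105 mm) stands behind the point. No floor plate: the foot slides on the bench.
- gate (a joint): Angle of the red gate: 0 = shut, straight across the mouth of the nest (along the nest's +y from its hinge); grows as it swings open, counter-clockwise seen from above, so that near 1.57 it points out of the mouth along the nest's -x. Hard stops at 0 and 1.9 rad; it starts between 1.45 and 1.8, turns freely with slight friction (about 0.04 N m) and stays where it is left.
- gate_hinge (a point): Hinge axis of the gate, 16 mm above the bench, at nest x = -40 mm, y = -64 mm; dark round boss 20 mm in diameter, top at 27 mm.
- gate_tip (a point): Free end of the gate, 125 mm from the hinge, 16 mm above the bench. The gate is a straight red bar 10 mm thick, from 7 to 25 mm above the bench. Shut, its inner face clears the seated foot by about 7 mm.
- binoculars: Bystander, to be left alone: black rubber-armoured binoculars lying flat, 136 x 120 x 54 mm. Origin: centre of its underside.
- cleaner: Bystander, to be left alone: amber bottle with black cap, 48 mm across, 130 mm tall. Origin: centre of its underside.
- tin: Bystander, to be left alone: aluminium jar with blue lid, 60 mm across, 50 mm tall. Origin: centre of its underside.
- eyepiece: Bystander, to be left alone: black eyepiece standing upright, 42 mm across, 56 mm tall. Origin: centre of its underside.
- driver: Bystander, to be left alone: screwdriver lying on the bench, 170 mm long. Origin: its middle.
- collar: Bystander, to be left alone: brass ring lying flat, 60 mm across, 14 mm high. Origin: centre of its underside.
Not all that is in view belongs to the job. There is more than one size of the nest; the job needs the smallest.

How it is judged:
On the way, in this order (a step that is already met when the one before it is completed fails the run):
1. the pillar stands fully home in the V-nest, gate still open (horizontal distance between pillar and nest_seat below 0.006 m and angle between pillar's own z axis and vertical below 0.05 rad and height (world z) of pillar below 0.004 m and value of joint gate above 0.3 rad), for 0.2 s.
2. the gate is shut (value of joint gate below 0.08 rad), for 0.2 s.
At the end, for the whole second after the job is handed in: The pillar stands upright (within 0.05 rad) and at rest on the bench, its foot within 6 mm of the seat of the V-nest, and the gate is within 0.08 rad of shut (horizontal distance between pillar and nest_seat below 0.006 m and angle between pillar's own z axis and vertical below 0.05 rad and height (world z) of pillar below 0.004 m and value of joint gate below 0.08 rad and linear speed of pillar below 0.02 m/s); the robot touches nothing.
It fails at once if the pillar is tipped by more than 0.2 rad (angle between pillar's own z axis and vertical above 0.2 rad).
It fails at once if the pillar is lifted more than 10 mm off the bench (height (world z) of pillar above 0.01 m).
It fails at once if a bystander is moved more than 15 mm (distance of any of binoculars, cleaner, tin, eyepiece, driver, collar from where it was at the start of the episode above 0.015 m).
It also fails if it takes over 64 s, if anything falls off the work surface, if the arm or the gripper's body presses on something with over 40 N, if the wrist force passes 120 N, or if a joint passes its speed limit or range.

## Working session

There is one attempt and no reset: what is moved stays moved. The work goes in short steps, Python scripts to look and compute and a tool call to move; the robot and the scene stay as the last step left them, time stands still between calls to the robot, and variables do not carry over. Pictures are saved under pics/ and viewed, about 8 in all and at most 12, crops included, and the job is handed in when it is done.

Besides the shell and the picture viewer there is one more tool, called after "Emit:" in YAML: its name, and indented under it one key for each argument. play_rows: Moves the arm, as the interface text tells. Its arguments: {"type":"object","properties":{"moves":{"type":"array"},"force":{"type":"number"}},"required":["moves"]}

```bash
mkdir -p pics; cat > h.py <<'E'
import numpy as np, cv2
from workcell import get_state, imaging, env, spotter
def info(c):
    k=imaging.camera_info(c); return k,np.array(k["world_to_cam"])
def proj(c,P):
    k,T=info(c); p=T[:3,:3]@np.array(P,float)+T[:3,3]
    return np.array([k["fx"]*p[0]/p[2]+k["cx"],k["fy"]*p[1]/p[2]+k["cy"]])
def ray(c,uv,z):
    k,T=info(c); R=T[:3,:3]; o=-R.T@T[:3,3]
    d=R.T@np.array([(uv[0]-k["cx"])/k["fx"],(uv[1]-k["cy"])/k["fy"],1])
    return o+d*(z-o[2])/d[2]
def snap(c,name,crop=None,s=1):
    im=imaging.read_camera(c); o=im
    if crop: o=im[crop[1]:crop[3],crop[0]:crop[2]]
    o=cv2.resize(o,None,fx=s,fy=s,interpolation=cv2.INTER_CUBIC)
    cv2.imwrite(f"pics/{name}.png",o[:,:,::-1]); return im
E
python3 - <<'E'
from h import *
for c in("top","side"):
    im=snap(c,c+"0"); np.save(c+"0.npy",im)
    k,T=info(c);print(c,k["fx"],k["cx"],k["cy"],(-T[:3,:3].T@T[:3,3]).round(3))
    for q in("pillar","nest","gate"):
        for d in spotter.spot_in(c,q)[:4]: print(c,q,round(d["conf"],2),np.round(d["extent"]))
a=cv2.imread("pics/top0.png");b=cv2.imread("pics/side0.png")
print(get_state()["orientation"],get_state()["clock"])
E
```

```text
top 482.8396721994295 318.64362462735926 195.3166713812766 [ 0.174 -0.016  1.515]
top pillar 0.79 [326. 174. 343. 206.]
top nest 0.91 [200. 231. 269. 287.]
top nest 0.83 [267. 165. 348. 208.]
top nest 0.57 [369. 272. 439. 332.]
top gate 0.97 [428. 269. 446. 328.]
top gate 0.91 [261. 232. 274. 291.]
top gate 0.55 [311. 167. 353. 176.]
side 378.63110872976915 316.7301650174141 200.57503854128436 [ 0.439 -0.855  0.595]
side pillar 0.73 [313. 154. 332. 223.]
side nest 0.76 [213. 147. 271. 184.]
side nest 0.61 [306. 172. 357. 225.]
side gate 0.76 [121. 299. 226. 335.]
side gate 0.66 [212. 166. 274. 182.]
side gate 0.56 [346. 190. 356. 225.]
[-4.68183259e-05  2.10825262e-01  9.77523760e-01 -7.44892566e-05] 0.4
```

View pics/top0.png

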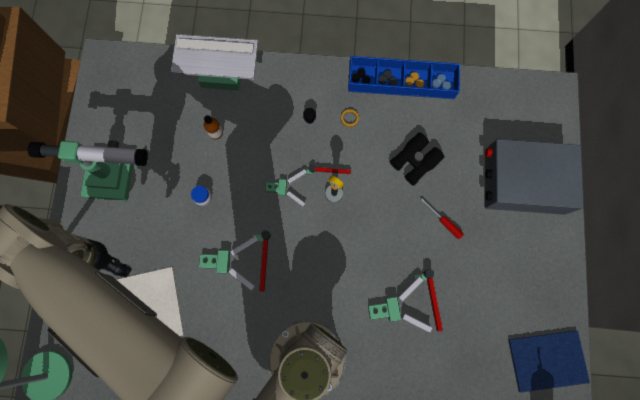

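View pics/side0.png

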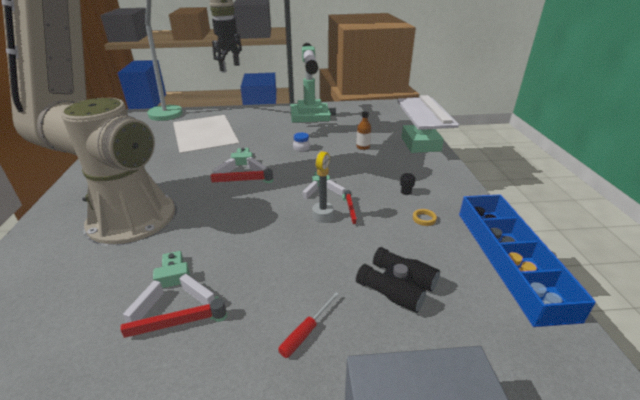

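The top view shows three nests. A is at (225,260) with its gate shut, B at (285,187) with its gate open along (330,170), and C at (400,305) with its gate shut. B looks smallest and is the only one open. The pillar foot is at (334,192), beside the mouth of B. I'll enlarge and measure to confirm.

```bash
python3 - <<'E'
from h import *
a=np.load("top0.npy")[150:225,255:365]; b=np.load("side0.npy")[145:235,270:380]
a=cv2.resize(a,(770,525),interpolation=cv2.INTER_CUBIC)
cv2.imwrite("pics/crop_top.png",a[:,:,::-1])
cv2.imwrite("pics/crop_side.png",cv2.resize(b,(715,585),interpolation=cv2.INTER_CUBIC)[:,:,::-1])
for n,p in dict(base=(0,0,0),x5=(.5,0,0),y5=(.5,.2,0)).items(): print(n,proj("top",p).round(),proj("side",p).round())
t=np.load("top0.npy").astype(int); h=cv2.cvtColor(np.load("top0.npy"),cv2.COLOR_RGB2HSV)
for nm,(x0,y0,x1,y1) in dict(A=(195,225,280,295),B=(255,150,365,225),C=(365,260,450,340)).items():
  for cn,lo,hi,z in(("red",(0,150,70),(6,255,255),.025),("green",(65,70,60),(90,255,255),.03)):
    m=cv2.inRange(h[y0:y1,x0:x1],lo,hi); ys,xs=np.nonzero(m)
    r=cv2.minAreaRect(np.c_[xs+x0,ys+y0].astype(np.float32)); P=[ray("top",q,z)[:2].round(4).tolist() for q in cv2.boxPoints(r)]
    print(nm,cn,len(xs),r,P)
E
```

```text
base [306. 360.] [131. 216.]
x5 [318. 197.] [317. 207.]
y5 [256. 192.] [312. 171.]
A red 193 ((262.9659118652344, 264.96044921875), (3.841327667236328, 50.232749938964844), 4.23639440536499) [[0.1935, 0.1572], [0.3457, 0.161], [0.3457, 0.1491], [0.1935, 0.1455]]
A green 521 ((232.10244750976562, 256.3856201171875), (25.82978630065918, 68.78309631347656), 69.92847442626953) [[0.2799, 0.3613], [0.3671, 0.1717], [0.2947, 0.1372], [0.2092, 0.3252]]
B red 138 ((332.4646911621094, 169.9588165283203), (35.2803955078125, 4.141611576080322), 4.398705005645752) [[0.5785, 0.0181], [0.5923, 0.0181], [0.5919, -0.0947], [0.5782, -0.0945]]
B green 257 ((289.8999938964844, 183.70001220703125), (17.708751678466797, 49.3315315246582), 71.56504821777344) [[0.5243, 0.1757], [0.5866, 0.0322], [0.533, 0.0102], [0.4716, 0.1529]]
C red 247 ((434.8445739746094, 304.0300598144531), (53.33281326293945, 4.560525417327881), 79.04593658447266) [[0.2662, -0.3506], [0.2698, -0.3642], [0.1179, -0.3981], [0.1144, -0.3848]]
C green 558 ((400.8349304199219, 301.3468017578125), (28.66084861755371, 68.75690460205078), 56.88865280151367) [[0.1634, -0.1624], [0.2878, -0.3314], [0.2196, -0.3807], [0.0976, -0.2125]]
```

View pics/crop_top.png

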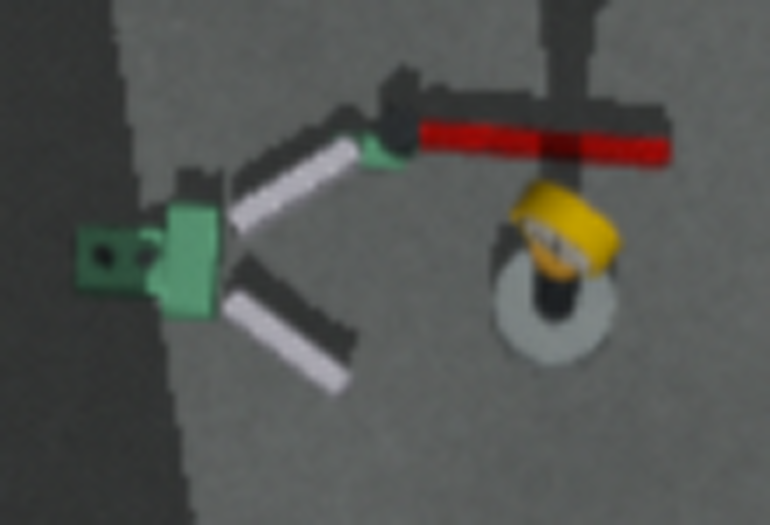

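View pics/crop_side.png

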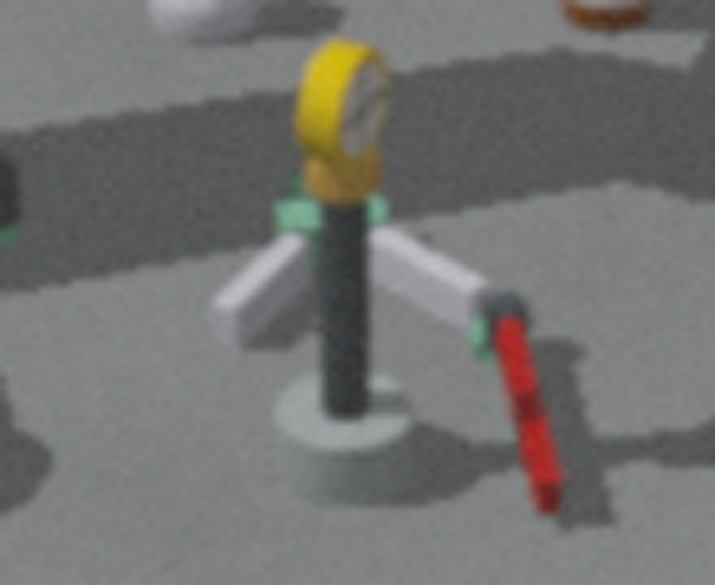

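B is the smallest: its gate spans about 35 px against 50 for A and 53 for C, which works out to about 0.125 m, and it stands open. In the crop the boss is at (402,122), the walls meet the green block at x≈215, and the foot's top disc is centred near (555,303). That confirms B as the job's nest. Next I'll compute the poses.

```bash
cat > fit.py <<'E'
from h import *
from scipy.optimize import least_squares
def hull(c,P):  # filled silhouette of convex solid
    return cv2.convexHull(np.array([proj(c,p) for p in P],np.float32))
def cyl(x,y,r,z0,z1):
    a=np.linspace(0,2*np.pi,40); return [(x+r*np.cos(t),y+r*np.sin(t),z) for t in a for z in(z0,z1)]
if __name__=="__main__":
    t=np.load("top0.npy"); f=lambda u,v:(255+u/7-.5+.07,150+v/7-.5+.07)
    hinge=ray("top",f(402,122),.027)[:2]
    # wall centre-line ends on top face (crop px), z=.024
    W=[ray("top",f(*p),.024)[:2] for p in((241,218),(350,150),(234,303),(340,382))]
    blk=[ray("top",f(*p),.045)[:2] for p in((168,261),(217,261))]
    tip=ray("top",f(668,150),.025)[:2]
    def nest(q,p): c,s=np.cos(q[2]),np.sin(q[2]); return np.array([q[0]+c*p[0]-s*p[1],q[1]+s*p[0]+c*p[1]])
    def loc(q,p): c,s=np.cos(q[2]),np.sin(q[2]); d=np.array(p)-q[:2]; return np.array([c*d[0]+s*d[1],-s*d[0]+c*d[1]])
    A=34/np.sin(np.radians(35)); T=np.tan(np.radians(35))
    def res(q):
        r=list(loc(q,hinge)-[-.040,-.064])
        for i,p in enumerate(W):
            l=loc(q,p); s=-1 if i<2 else 1
            r.append((s*l[1]-(A/1000-l[0])*T)*np.cos(np.radians(35)))
        return r
    s=least_squares(res,[.51,.06,1.57]);q=s.x
    print("nest",q.round(4),"res mm",(1000*s.fun).round(1),"hinge",hinge.round(4), "walls loc",[loc(q,p).round(3).tolist() for p in W])
    g=tip-hinge; print("gate len",np.linalg.norm(g).round(4),"angle",np.arctan2(g[1],g[0])-q[2]-np.pi/2+2*np.pi)
    fp=ray("top",f(555,305),.03)[:2]; print("foot top-cam",fp.round(4))
    # side camera: foot top disc centre crop (343,413)/6.5
    fs=ray("side",(270+343/6.5-.5,145+411/6.5-.5),.03)[:2]; hs=ray("side",(270+501/6.5-.5,145+303/6.5-.5),.027)[:2]
    print("foot side",fs.round(4),"hinge side",hs.round(4),"foot in nest",loc(q,fp).round(4))
    for d in("binoculars","collar","driver","eyepiece"):
        e=spotter.spot_in("top",d)[:1]
        for k in e: b=k["extent"];print(d,round(k["conf"],2),ray("top",b[:2],.03)[:2].round(3),ray("top",b[2:],.03)[:2].round(3))
    o=cv2.resize(t[150:225,255:365],(770,525),interpolation=cv2.INTER_CUBIC)
    dr=lambda P:[cv2.circle(o,tuple(int(v) for v in ((proj("top",p)-[255,150]+.5)*7)),2,(255,0,255),-1) for p in P]
    for sg in(-1,1):
        dr([(*nest(q,(x,sg*(28/np.sin(np.radians(35))/1000-x)*T)),.024) for x in np.linspace(-.025,.03,12)])
    dr([(*nest(q,(.04,y)),.03) for y in(-.02,0,.02)]); dr(cyl(*fp,.028,.03,.03)); dr(cyl(*nest(q,(0,0)),.028,0,0)); dr(cyl(*hinge,.01,.027,.027))
    cv2.imwrite("pics/ov.png",o[:,:,::-1]); print(get_state()["tcp_pos"],get_state()["finger_gap"])
E
python3 fit.py
```

```text
nest [0.5215 0.0655 1.6119] res mm [-0.7 -2.4 -0.4 -0.5  1.   1.1] hinge [0.5894 0.0276] walls loc [[0.031, -0.019], [-0.017, -0.053], [0.032, 0.02], [-0.017, 0.055]]
gate len 0.122 angle 1.5017118578648967
foot top-cam [ 0.5087 -0.0477]
foot side [ 0.5099 -0.0499] hinge side [0.585  0.0287] foot in nest [-0.1127  0.0174]
binoculars 0.9 [ 0.716 -0.214] [ 0.559 -0.389]
collar 0.71 [ 0.782 -0.052] [ 0.734 -0.108]
driver 0.66 [ 0.494 -0.342] [ 0.396 -0.45 ]
eyepiece 0.56 [0.789 0.075] [0.738 0.02 ]
[0.23702867 0.52393286 0.23136835] 0.08516913463042643
```

View pics/ov.png

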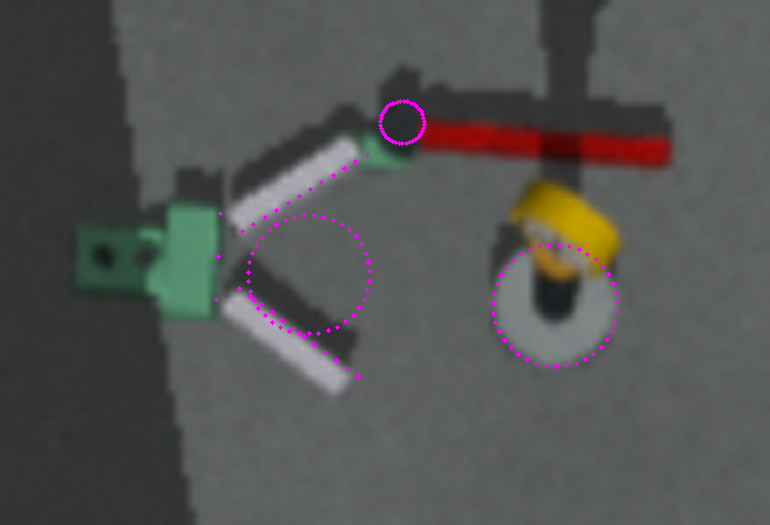

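Emit:
play_rows:
  moves:
    - {"claw":8.5,"delta_pos":[-51.8,-51.4,0],"twist":-18}
    - {"claw":8.5,"delta_pos":[-51.8,-51.4,0],"twist":-18}
    - {"claw":8.5,"delta_pos":[-51.8,-51.4,0],"twist":-18}
    - {"claw":8.5,"delta_pos":[-51.8,-51.4,0],"twist":-18}
    - {"claw":8.5,"delta_pos":[-51.8,-51.4,0],"twist":-18}
    - {"claw":8.5,"delta_pos":[-51.8,-51.4,0],"twist":-18}
    - {"claw":8.5,"delta_pos":[-51.8,-51.4,0],"twist":-18}
    - {"claw":8.5,"delta_pos":[-51.8,-51.4,0],"twist":-18}
    - {"claw":8.5,"delta_pos":[-51.8,-51.4,0],"twist":-18}
    - {"claw":8.5,"delta_pos":[-51.8,-51.4,0],"twist":-18}
    - {"claw":8.5,"delta_pos":[-51.8,-51.4,0],"twist":-18}
    - {"claw":8.5,"delta_pos":[-51.8,-51.4,0],"twist":-18}

```text
clock: 2.1
tcp_pos: [0.4978, -0.1607, 0.2313]
orientation: [0.0, 0.056, 0.998, -0.0]
wrist_force: [0.9, 0.6, -0.1]
finger_gap: 0.0849
```

Emit:
play_rows:
  moves:
    - {"claw":8.5,"delta_pos":[0,0,5],"twist":0}
    - {"claw":8.5,"delta_pos":[0,0,10],"twist":0}
    - {"claw":8.5,"delta_pos":[0,0,15],"twist":0}
    - {"claw":8.5,"delta_pos":[0,0,19],"twist":0}
    - {"claw":8.5,"delta_pos":[0,0,21],"twist":0}
    - {"claw":8.5,"delta_pos":[0,0,22.5],"twist":0}
    - {"claw":8.5,"delta_pos":[0,0,22.5],"twist":0}
    - {"claw":8.5,"delta_pos":[0,0,22.5],"twist":0}

```text
clock: 3.1
tcp_pos: [0.4979, -0.1582, 0.0072]
orientation: [0.001, 0.055, 0.998, -0.0]
wrist_force: [0.5, -0.4, 0.3]
finger_gap: 0.0847
```

```bash
python3 - <<'E'
from h import *
im=snap("side","s1",(220,120,400,290),4); print(get_state()["tcp_pos"])
E
```

```text
[ 0.49807655 -0.15830463  0.0073742 ]
```

View pics/s1.png

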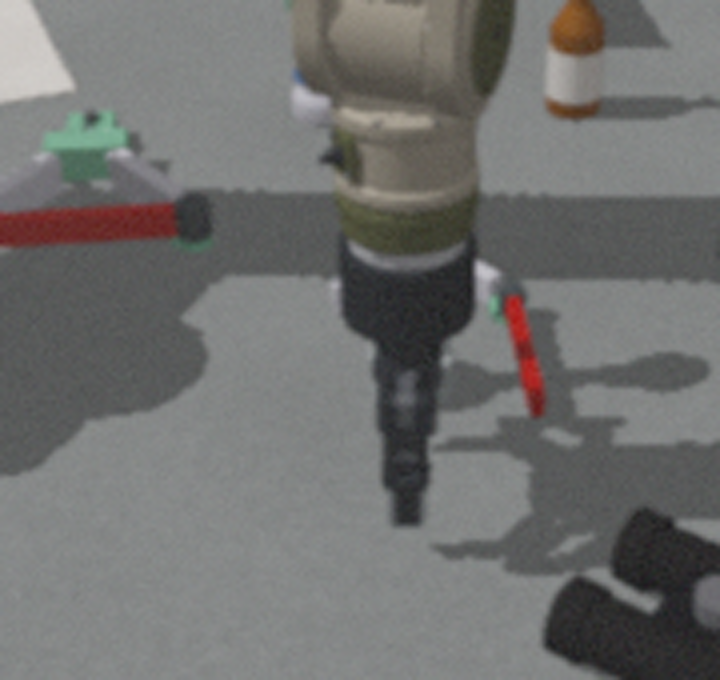

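```bash
python3 - <<'E'
from h import *
for z in(0,.007,.02,.08,.13,.18,.2,.25,.3): print(z,((proj("side",(.498,-.158,z))-[220,120])*4).round(), ((proj("side",(.492,-.210,z))-[220,120])*4).round())
E
```

```text
0 [406. 495.] [403. 555.]
0.007 [406. 486.] [403. 546.]
0.02 [405. 469.] [403. 528.]
0.08 [405. 388.] [402. 445.]
0.13 [405. 316.] [402. 371.]
0.18 [404. 238.] [401. 291.]
0.2 [404. 205.] [401. 257.]
0.25 [403. 120.] [400. 168.]
0.3 [403.  28.] [400.  73.]
```

Emit:
play_rows:
  moves:
    - {"claw":8.5,"delta_pos":[0,0,0.9],"twist":0}
    - {"claw":8.5,"delta_pos":[0,0.7,0.9],"twist":0}
    - {"claw":8.5,"delta_pos":[0,1.4,0.9],"twist":0}
    - {"claw":8.5,"delta_pos":[0,1.8,0.9],"twist":0}
    - {"claw":8.5,"delta_pos":[0,2.2,0.9],"twist":0}
    - {"claw":8.5,"delta_pos":[0,2.6,0.9],"twist":0}
    - {"claw":8.5,"delta_pos":[0,3.0,0.9],"twist":0}
    - {"claw":8.5,"delta_pos":[0,3.5,0.9],"twist":0}
    - {"claw":8.5,"delta_pos":[0,4.0,0.9],"twist":0}
    - {"claw":8.5,"delta_pos":[0,4.5,0.9],"twist":0}
    - {"claw":8.5,"delta_pos":[0,5.0,0.9],"twist":0}
    - {"claw":8.5,"delta_pos":[0,5.0,0.9],"twist":0}

```text
clock: 4.65
tcp_pos: [0.5027, -0.1074, -0.0027]
orientation: [0.0, 0.055, 0.998, 0.001]
wrist_force: [0.3, -0.4, -0.8]
finger_gap: 0.0853
```

```bash
python3 - <<'E'
from h import *
im=snap("top","t1",(255,150,385,247),6)
E
```

```text
(no output)
```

View pics/t1.png

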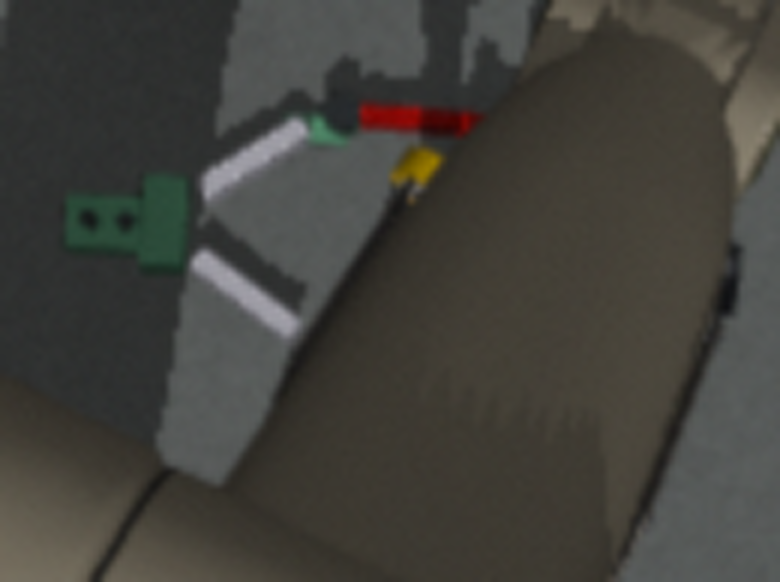

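Upright and sliding: the head moved about 22 mm in the picture, close to what I expected.

Emit:
play_rows:
  moves:
    - {"claw":8.5,"delta_pos":[0,0.5,0],"twist":0}
    - {"claw":8.5,"delta_pos":[0,1.0,0],"twist":0}
    - {"claw":8.5,"delta_pos":[0,1.6,0],"twist":0}
    - {"claw":8.5,"delta_pos":[0,2.2,0],"twist":0}
    - {"claw":8.5,"delta_pos":[0,2.8,0],"twist":0}
    - {"claw":8.5,"delta_pos":[0,3.4,0],"twist":0}
    - {"claw":8.5,"delta_pos":[0,4.0,0],"twist":0}
    - {"claw":8.5,"delta_pos":[0,4.6,0],"twist":0}
    - {"claw":8.5,"delta_pos":[0,5.2,0],"twist":0}
    - {"claw":8.5,"delta_pos":[0,5.8,0],"twist":0}
    - {"claw":8.5,"delta_pos":[0,6.4,0],"twist":0}
    - {"claw":8.5,"delta_pos":[0,7.0,0],"twist":0}

```text
clock: 6.2
tcp_pos: [0.5104, -0.0382, -0.0027]
orientation: [-0.0, 0.055, 0.998, 0.0]
wrist_force: [0.0, -2.4, 0.4]
finger_gap: 0.0848
```

```bash
python3 - <<'E'
from h import *
im=snap("top","t2",(255,150,385,247),6)
E
```

```text
(no output)
```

View pics/t2.png

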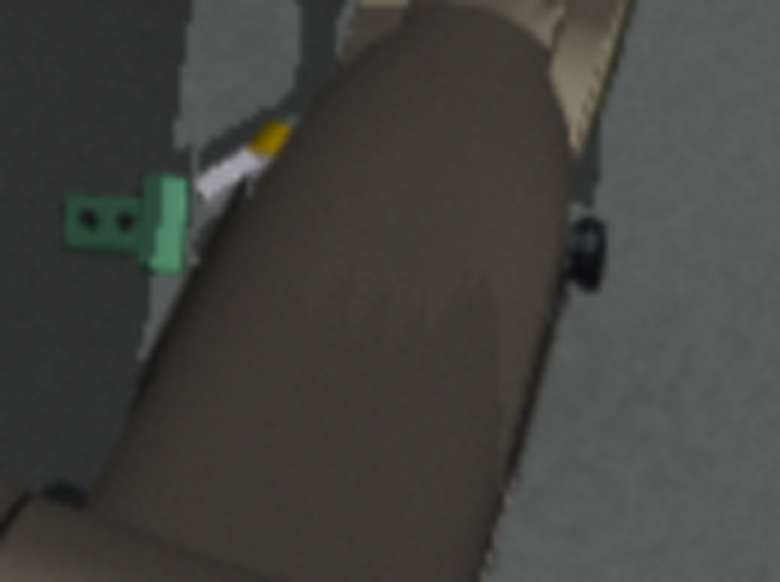

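Emit:
play_rows:
  moves:
    - {"claw":8.5,"delta_pos":[0,0.5,0],"twist":0}
    - {"claw":8.5,"delta_pos":[0,1.0,0],"twist":0}
    - {"claw":8.5,"delta_pos":[0,1.4,0],"twist":0}
    - {"claw":8.5,"delta_pos":[0,1.7,0],"twist":0}
    - {"claw":8.5,"delta_pos":[0,1.9,0],"twist":0}
    - {"claw":8.5,"delta_pos":[0,2.1,0],"twist":0}
    - {"claw":8.5,"delta_pos":[0,2.1,0],"twist":0}

```text
clock: 7.12
tcp_pos: [0.5127, -0.0175, -0.0027]
orientation: [0.0, 0.055, 0.998, 0.0]
wrist_force: [0.4, -1.3, -0.4]
finger_gap: 0.0852
```

Emit:
play_rows:
  moves:
    - {"claw":8.5,"delta_pos":[0,0.2,0],"twist":0}
    - {"claw":8.5,"delta_pos":[0,0.35,0],"twist":0}
    - {"claw":8.5,"delta_pos":[0,0.5,0],"twist":0}
    - {"claw":8.5,"delta_pos":[0,0.5,0],"twist":0}

```text
clock: 7.62
tcp_pos: [0.512, -0.0165, -0.0022]
orientation: [-0.001, 0.057, 0.998, -0.004]
wrist_force: [-5.2, -17.1, 7.4]
finger_gap: 0.0849
```

Contact: the motion stopped with 17 N near the predicted seat. I'll back off and check.

Emit:
play_rows:
  moves:
    - {"claw":8.5,"delta_pos":[0,-1,0],"twist":0}
    - {"claw":8.5,"delta_pos":[0,-3,0],"twist":0}
    - {"claw":8.5,"delta_pos":[0,-6,0],"twist":0}
    - {"claw":8.5,"delta_pos":[0,-9,0],"twist":0}
    - {"claw":8.5,"delta_pos":[0,-9,-6],"twist":0}
    - {"claw":8.5,"delta_pos":[0,-9,-12],"twist":0}
    - {"claw":8.5,"delta_pos":[0,-15,-18],"twist":0}
    - {"claw":8.5,"delta_pos":[0,-21,-20],"twist":0}
    - {"claw":8.5,"delta_pos":[0,-26,-20],"twist":0}
    - {"claw":8.5,"delta_pos":[0,-26,-20],"twist":0}

```text
clock: 8.88
tcp_pos: [0.4848, -0.2749, 0.198]
orientation: [0.001, 0.058, 0.998, -0.0]
wrist_force: [0.1, 0.6, -0.5]
finger_gap: 0.0849
```

```bash
cat > ov.py <<'E'
import sys
from fit import *
q=np.array([.5215,.0655,1.6119])
def nest(p): c,s=np.cos(q[2]),np.sin(q[2]); return np.array([q[0]+c*p[0]-s*p[1],q[1]+s*p[0]+c*p[1]])
k=7; box=(255,150,365,225)
im=snap("top","x",box); o=cv2.resize(im[150:225,255:365],None,fx=k,fy=k,interpolation=cv2.INTER_CUBIC)
ss=imaging.read_camera("side"); bs=(270,130,380,205); s=cv2.resize(ss[bs[1]:bs[3],bs[0]:bs[2]],None,fx=k,fy=k,interpolation=cv2.INTER_CUBIC)
def dr(c,P,img,b):
    for p in P: cv2.circle(img,tuple(int(v) for v in ((proj(c,p)-b[:2]+.5)*k)),1,(255,0,255),-1)
S=nest((0,0))
for z in(.03,): dr("top",cyl(*S,.028,z,z),o,box); dr("side",cyl(*S,.028,z,z),s,bs)
dr("side",cyl(*S,.010,.1,.1),s,bs)
cv2.imwrite("pics/"+sys.argv[1]+"_top.png",o[:,:,::-1]); cv2.imwrite("pics/"+sys.argv[1]+"_side.png",s[:,:,::-1])
E
python3 ov.py seat; python3 -c "
import cv2,numpy as np
a=cv2.imread('pics/seat_top.png');b=cv2.imread('pics/seat_side.png')
v=np.vstack([a,b]);cv2.imwrite('pics/seat.png',cv2.resize(v,None,fx=.57,fy=.57,interpolation=cv2.INTER_AREA))"
```

```text
(no output)
```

View pics/seat_top.png

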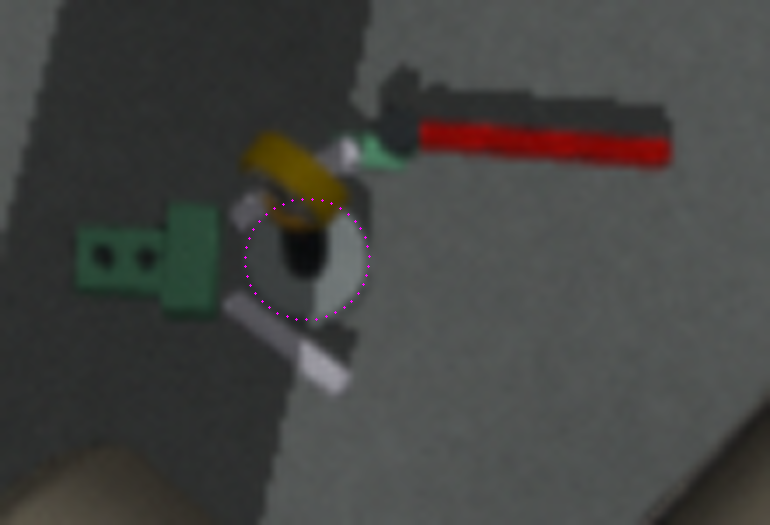

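The pillar is home: the predicted seated-foot circle (305,258) lies on the imaged foot to about 1 mm, and the stem is upright. The gate is still open. Next I'll plan the gate sweep.

```bash
python3 - <<'E'
from h import *
st=get_state();p=st["tcp_pos"];w,x,y,z=st["orientation"];a=2*np.arctan2(y,x)-np.pi/2
ty=np.array([np.cos(a),np.sin(a)]);tx=np.array([-ty[1],ty[0]])
q=[.5215,.0655,1.6119];c,s=np.cos(q[2]),np.sin(q[2])
def W(n): return np.array([q[0]+c*n[0]-s*n[1],q[1]+s*n[0]+c*n[1]])
print(np.degrees(a),p.round(4)); p0=None
for f in list(np.linspace(1.96,.16,13))+[.12,.09]:
    r=.075; t=W((-.04-r*np.sin(f),-.064+r*np.cos(f)))-.0485*ty
    if p0 is None: p0=t; print("hover delta cm",100*(t-p[:2])@tx,100*(t-p[:2])@ty,"z",100*(p[2]+.003), t)
    print(round(f,2),(100*np.array([(t-p0)@tx,(t-p0)@ty])).round(2),t.round(3))
E
```

```text
83.54796647823669 [ 0.4843 -0.2717  0.1969]
hover delta cm -10.717834298567421 19.68135188170146 z 19.988448525308755 [ 0.61292588 -0.08819195]
1.96 [0. 0.] [ 0.613 -0.088]
1.81 [ 1.   -0.51] [ 0.602 -0.092]
1.66 [ 2.07 -0.86] [ 0.591 -0.094]
1.51 [ 3.18 -1.05] [ 0.58  -0.095]
1.36 [ 4.3  -1.07] [ 0.569 -0.094]
1.21 [ 5.42 -0.92] [ 0.558 -0.091]
1.06 [ 6.5  -0.61] [ 0.548 -0.087]
0.91 [ 7.52 -0.13] [ 0.538 -0.081]
0.76 [8.46 0.48] [ 0.529 -0.074]
0.61 [9.29 1.23] [ 0.522 -0.065]
0.46 [10.01  2.1 ] [ 0.516 -0.056]
0.31 [10.58  3.07] [ 0.511 -0.046]
0.16 [11.01  4.11] [ 0.508 -0.035]
0.12 [11.1   4.39] [ 0.508 -0.032]
0.09 [11.15  4.61] [ 0.507 -0.03 ]
```

Emit:
play_rows:
  moves:
    - {"claw":8.5,"delta_pos":[-3,5,0],"twist":0}
    - {"claw":8.5,"delta_pos":[-6,10,0],"twist":0}
    - {"claw":8.5,"delta_pos":[-9,15,0],"twist":0}
    - {"claw":8.5,"delta_pos":[-11,19.7,0],"twist":0}
    - {"claw":8.5,"delta_pos":[-11,19.7,0],"twist":0}
    - {"claw":8.5,"delta_pos":[-11,19.7,4],"twist":0}
    - {"claw":8.5,"delta_pos":[-11,19.7,9],"twist":0}
    - {"claw":8.5,"delta_pos":[-11,19.7,14],"twist":0}
    - {"claw":8.5,"delta_pos":[-11,19.7,17.5],"twist":0}
    - {"claw":8.5,"delta_pos":[-11,19.7,19.8],"twist":0}
    - {"claw":8.5,"delta_pos":[-11,19.7,19.8],"twist":0}

```text
clock: 10.35
tcp_pos: [0.6125, -0.0862, -0.0031]
orientation: [-0.003, 0.055, 0.998, 0.001]
wrist_force: [-0.2, -0.3, -0.2]
finger_gap: 0.0848
```

Emit:
play_rows:
  moves:
    - {"claw":8.5,"delta_pos":[1.0,-0.7,0],"twist":0}
    - {"claw":8.5,"delta_pos":[2.1,-1.1,0],"twist":0}
    - {"claw":8.5,"delta_pos":[3.2,-1.3,0],"twist":0}
    - {"claw":8.5,"delta_pos":[4.3,-1.3,0],"twist":0}
    - {"claw":8.5,"delta_pos":[5.4,-1.1,0],"twist":0}
    - {"claw":8.5,"delta_pos":[6.5,-0.8,0],"twist":0}
    - {"claw":8.5,"delta_pos":[7.5,-0.3,0],"twist":0}
    - {"claw":8.5,"delta_pos":[8.4,0.3,0],"twist":0}
    - {"claw":8.5,"delta_pos":[9.3,1.0,0],"twist":0}
    - {"claw":8.5,"delta_pos":[10.0,1.9,0],"twist":0}
    - {"claw":8.5,"delta_pos":[10.6,2.8,0],"twist":0}
    - {"claw":8.5,"delta_pos":[10.6,2.8,0],"twist":0}

```text
clock: 11.85
tcp_pos: [0.5125, -0.0469, -0.0009]
orientation: [-0.001, 0.055, 0.999, 0.0]
wrist_force: [0.6, 0.2, -0.1]
finger_gap: 0.0855
```

Emit:
play_rows:
  moves:
    - {"claw":8.5,"delta_pos":[0.2,0.4,0],"twist":0}
    - {"claw":8.5,"delta_pos":[0.3,0.8,0],"twist":0}
    - {"claw":8.5,"delta_pos":[0.4,1.1,0],"twist":0}
    - {"claw":8.5,"delta_pos":[0.4,1.3,0],"twist":0}
    - {"claw":8.5,"delta_pos":[0.4,1.5,0],"twist":0}
    - {"claw":8.5,"delta_pos":[0.4,1.5,0],"twist":0}

```text
clock: 12.6
tcp_pos: [0.5107, -0.0335, -0.0007]
orientation: [-0.0, 0.056, 0.998, -0.001]
wrist_force: [-1.8, -4.3, 0.7]
finger_gap: 0.0851
```

Emit:
play_rows:
  moves:
    - {"claw":8.5,"delta_pos":[0,0.15,0],"twist":0}
    - {"claw":8.5,"delta_pos":[0,0.3,0],"twist":0}
    - {"claw":8.5,"delta_pos":[0,0.3,0],"twist":0}
    - {"claw":8.5,"delta_pos":[0,0.3,0],"twist":0}

```text
clock: 13.1
tcp_pos: [0.5107, -0.033, -0.0005]
orientation: [-0.001, 0.056, 0.998, -0.003]
wrist_force: [-4.3, -14.1, 3.1]
finger_gap: 0.0852
```

Emit:
play_rows:
  moves:
    - {"claw":8.5,"delta_pos":[0,-1,0],"twist":0}
    - {"claw":8.5,"delta_pos":[0,-3,0],"twist":0}
    - {"claw":8.5,"delta_pos":[0,-6,0],"twist":0}
    - {"claw":8.5,"delta_pos":[0,-9,0],"twist":0}
    - {"claw":8.5,"delta_pos":[0,-9,-6],"twist":0}
    - {"claw":8.5,"delta_pos":[0,-9,-12],"twist":0}
    - {"claw":8.5,"delta_pos":[0,-15,-18],"twist":0}
    - {"claw":8.5,"delta_pos":[0,-21,-20],"twist":0}
    - {"claw":8.5,"delta_pos":[0,-26,-20],"twist":0}
    - {"claw":8.5,"delta_pos":[0,-26,-20],"twist":0}

```text
clock: 14.35
tcp_pos: [0.4828, -0.292, 0.2]
orientation: [0.001, 0.058, 0.998, -0.001]
wrist_force: [-0.2, 0.4, 0.1]
finger_gap: 0.0851
```

```bash
python3 ov.py fin; python3 - <<'E'
from h import *
h=cv2.cvtColor(imaging.read_camera("top"),cv2.COLOR_RGB2HSV)[150:225,255:365]
ys,xs=np.nonzero(cv2.inRange(h,(0,150,60),(6,255,255))); P=np.array([ray("top",(x+255,y+150),.025)[:2] for x,y in zip(xs,ys)])
v=cv2.fitLine(P.astype(np.float32),cv2.DIST_L2,0,1e-4,1e-4).ravel(); print("gate angle",np.arctan(v[1]/v[0])-(1.6119-np.pi/2),len(xs),P.min(0),P.max(0))
E
```

```text
gate angle -0.0060655847 111 [0.46259087 0.0209722 ] [0.57679361 0.03249983]
```

View pics/fin_top.png

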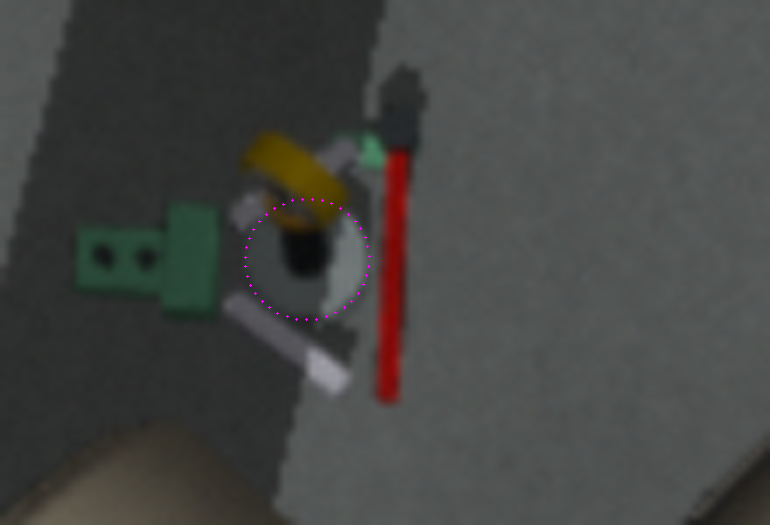

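The gate is shut, measured at −0.006 rad. The pillar hasn't moved and the arm is clear, so I'm handing in.

```bash
python3 -c "
from workcell import env; print(env.hand_in())"
```

```text
the job is handed in; nothing more can be done
None
```

I pushed the pillar upright on its foot into the smallest nest, using the back of one open finger. I then swept the red gate shut behind it and handed in at about 14.5 s; the hand-in reports no verdict.

- **Pillar:** in the last top picture the foot lies on the predicted seat circle to about 1 mm. The nest fit itself had residuals up to 2.4 mm, within the 6 mm allowed. The head sits in the same place as before the gate moved, so I judge it upright.
- **Gate:** it measured about −0.006 rad from shut in the picture. The push ended against the stop at about 14 N.
- **Arm:** it stands clear of everything, with the wrist force near zero. The highest force I read was about 19 N, when the pillar seated.
- **Not checked:** I did not re-measure the bystanders at the end. The arm's path kept clear of them, and no force reading suggested a touch.

No check failed. The two cameras differed by 2–4 mm on the starting position of the foot and the hinge.

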